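Set the bench mixer three clicks up from its stop and start it

TASK

Turn the black speed dial on the bench mixer anticlockwise right back to its end stop, then clockwise exactly three clicks. With the dial left there, press the green start button fully down and let it come up again. Leave the red button unpressed and the things around in their places.

Things in the scene. Friction and masses are not known exactly. Their poses are not given: they have to be found in the camera images.
- mixer: White bench mixer, fixed, 305 mm deep (x) by 270 wide (y). Origin: centre of its underside, on the bench; x from its control panel to its back, y to the left for someone facing the panel. The grey panel is a slope of 130 x 270 mm rising at 25 degrees from x = -155, 100 high, to x = -37, 155 high. On its middle line: green start button (y = 88), dial (y = 0), red stop button (y = -88).
- platform (a point): Middle of the mixer's flat platform, on its rubber mat, 161 mm above the bench, 66 mm behind the mixer's origin; axes as the mixer's. It carries a fixed orange rack of tubes (tops 230 mm above the bench, 10 to 82 mm behind this point, 120 mm right to 25 mm left of it) and the loose dishes.
- dial_foot (a point): Where the dial's axis meets the panel; axes as dial_grip. Black dial: a skirt 48 mm across, its face 8 mm off the panel, and an upright grip bar across it, 14 mm thick, 44 long, its top 38 mm off the panel; a white line on the bar's top and end marks the pointing end. Nine ticks, 34 mm from the axis, mark the places, the end stop's in red.
- dial_grip (a point): Point on the dial's axis, 28 mm out from the panel: a good height for gripping the dial's bar. Fixed to the panel, it does not turn with the dial. z points out of the panel along the dial's axis (25 degrees from vertical, leaning to the panel's front), x up the slope, y to the left for someone facing the panel.
- dial (a joint): Dial angle, rad, growing clockwise seen from outside. 0: anticlockwise end stop, white line to the left (+y of dial_grip, red tick). A click is 0.3927 (22.5 degrees), 8 in all, 3.14 the other stop; three clicks = 1.178. The white line points along (sin q, cos q) in x, y of dial_grip. Detents of about 0.1 N m: let go, it snaps into the nearer click. Starts 2 to 6 clicks from the stop.
- start_top (a point): Centre of the top of the green start button (28 mm across), at the height of the button's top, its axes as those of dial_grip. The button is pressed along -z, 6 mm, about 5 N at the bottom, and springs back.
- start (a joint): Travel of the green start button in m: 0 up, 0.006 fully down.
- stop_top (a point): Centre of the top of the red stop button, same size and make as the green one; leave it alone.
- stop (a joint): Travel of the red stop button in m: 0 up, 0.006 fully down.
- dishes: Bystander: stack of two clear culture dishes, 92 mm across, 29 mm high, loose on the mixer's platform, left half. Origin: centre of the underside.
- calculator: Bystander: flat black calculator, 130 x 75 x 15 mm, loose on the bench to the left of the mixer. Origin: centre of the underside.
- tip_box: Bystander: blue box with clear cover, 122 x 82 x 68 mm, loose on the bench to the right of the mixer. Origin: centre of the underside.
- tube_rack: Bystander: pink rack 90 x 160 mm with eight blue-capped tubes, 105 mm high. Origin: centre of the underside.
- spray_bottle: Bystander: white spray bottle, 84 mm across, 235 mm high. Origin: centre of the underside.
- amber_bottle: Bystander: amber glass bottle, 70 mm across, 160 mm high. Origin: centre of the underside.

How it is judged:
On the way, in this order (a step that is already met when the one before it is completed fails the run):
1. the dial is back against its anticlockwise end stop (value of joint dial below 0.12 rad), for 0.1 s.
2. the dial is three clicks clockwise from the stop (value of joint dial between 1.0481 and 1.3081 rad), for 0.3 s.
3. with the dial there, the green start button is pressed down (all of step 2 and value of joint start above 0.0045 m), for 0.05 s.
At the end, for the whole second after the job is handed in: The dial rests three clicks from its anticlockwise stop (1.178 rad, within 0.13), the green button has come up again and the red one is up (both within 1.5 mm) (all of step 2 and value of joint each of start, stop below 0.0015 m); the robot touches nothing.
It fails at once if the red stop button is pressed (more than 3 mm) (value of joint stop above 0.003 m).
It fails at once if the start button is pressed before the dial has been set (more than 4.5 mm while the dial is not three clicks from the stop) (value of joint start above 0.0045 m and not (value of joint dial between 1.0481 and 1.3081 rad)).
It fails at once if a bystander is moved (more than 30 mm; the dishes more than 20 mm) or tipped (more than 0.35 rad) (distance of dishes from where it was at the start of the episode above 0.02 m or distance of any of calculator, tip_box, tube_rack, spray_bottle, amber_bottle from where it was at the start of the episode above 0.03 m or angle between any of dishes, calculator, tip_box, tube_rack, spray_bottle, amber_bottle's own z axis and vertical above 0.35 rad).
It also fails if it takes over 69 s, if anything falls off the work surface, if the arm or the gripper's body presses on something with over 40 N, if the wrist force passes 120 N, or if a joint passes its speed limit or range.

ROBOT

A 6-joint arm with a two-finger parallel gripper is mounted at the origin on the work surface. World frame = base frame: x ahead of the robot, y to its left, z up, the work surface at z = 0. Lengths are in m, angles in rad, forces in N, time in s.
With the tool pointing down it reaches from about 0.325 to 0.9 m from the base axis. Payload 6.1 kg.
Tool frame: the origin (TCP) lies midway between the tips of the shut fingers; the grasp point (between the pads) lies r.grip_point_offset behind it (r.grip_point_offset is the distance from the TCP to the grasp point, in m); z points along the fingers, y is the line along which they close (so a half turn about z gives the same grasp; the last joint's range is limited). The gripper opens to 85 mm and grips with 20 to 120 N. Pads are 22 mm wide; open, the fingers measure 114 mm over their backs; the gripper's body (76 mm by 85 mm) begins 54 mm behind the grasp point. The pads swing forward as they close: fully open they stand 13 mm farther back than shut.
Start: joints at [1.164, 0.22, 1.526, -0, 1.395, -0.126], TCP at [0.173, 0.601, 0.231] pointing down, gripper open.
Joint ranges: [-2.98, 2.98], [-0.91, 2.08], [0.09, 2.57], [-1.24, 4.39], [0.2, 2.65], [-2.68, 2.68]. Speed limits (rad/s): [2.57, 2.57, 3.01, 3.14, 3.14, 3.14].

INTERFACE

Orientations are given as a rotation vector (axis times angle).
In Python, from bench import r gives the robot as it stands. The module is installed in compiled form; this text tells all that it offers.
- The arm moves only by the shell command python3 -m inch 'ROWS' [OPENING]. ROWS is JSON, a list that holds one entry, the list of rows, each a list of 4 numbers: the shift along the tool's x, y, z in mm, then the turn about the tool's z in rad. In form: [[[tx, ty, tz, spin], ...]]. A call has 1 to 20 rows; each row shifts and turns the commanded pose from where the row before left it, along the tool's axes as they then stand; what a row does not reach is not made up. A row lasts 1/10 s, in which the tool goes at most 50 mm and 8.59 degrees, less where a joint would pass 70% of its speed; a pose out of reach is approached as far as the arm can. A call with a gripper value outside its range is refused whole. OPENING is the closure, from 0 (fully open) to 1 (shut), set as the call begins (- or left out, the last holds). The fingers move at their own pace and stop on an object; the grip force is fixed at half the most. Time passes only in rows, so rows that do not move let the fingers close. It gives the time, the measured TCP pose, the force, the opening and the grip force at its end, in the units of the state.
- r.state(): the state, without advancing time (a new reading comes with each control period).
- r.capture(name): name is "scene" or "top" or "wrist"; returns a dict with "color" (420x560x3 uint8, red, green, blue), "intrinsics" (3x3 intrinsics, pixels), "xyz" and "attitude" of the camera in the world; the wrist camera has in their place "tool_from_camera" (4x4, takes a point from camera to tool coordinates, whose origin is the TCP and whose axes are the flange's). Camera axes: x right, y down, z forward; pixel columns grow to the right and rows downward; lengths in m; the calibration is good to about 2 mm. A picture is of the moment at which its call begins: read the wrist's pose just before it. There is no depth.
- r.hand_in(): hands the job in; it is judged then, once.
The state is a dict: "t": time; "joint_positions": joint angles; "qd": joint speeds; "tau": joint torques, N m; "position": TCP position; "tcp_rot": TCP orientation; "ft_force": force on the tool from outside, world axes, zero at the start; "moment": the same for the moment, N m; "opening": finger opening in m; "gripper_force": force on a finger pad.
Only numpy, scipy, OpenCV 4.12 (cv2) and the standard library are available. Lean on these libraries where they do the work, as an engineer would, in place of code of your own. Each camera call takes 0.05 s, during which the arm holds its last target. There are 200 camera calls.

## Working session

There is one attempt and no reset: what is moved stays moved. The work goes in short steps, Python scripts to look and compute and a shell command to move; the robot and the scene stay as the last step left them, time stands still between calls to the robot, and variables do not carry over. Pictures are saved under pics/ and viewed, at most 10 in all, crops included, and the job is handed in when it is done.

```bash
mkdir -p pics; python3 - <<'E'
from bench import r
import cv2,numpy as np
s=r.state();print(s['position'],s['tcp_rot'],s['t'],r.grip_point_offset)
for n in ("scene","top"):
    c=r.capture(n);cv2.imwrite(f'pics/{n}0.png',c['color'][:,:,::-1]);print(n,c['intrinsics'],c['xyz'],c['attitude'])
    np.savez(f'{n}.npz',**{k:v for k,v in c.items()})
E
```

```text
[0.1729448  0.59996836 0.2302121 ] [-4.39553561e-01 -3.11018474e+00  2.92845240e-03] 0.0 0.0187
scene [[428.81377231   0.         273.48020164]
 [  0.         428.81377231 210.57835478]
 [  0.           0.           1.        ]] [ 1.59474859 -0.81574276  1.00932016] [-1.9989154  -0.94409199  0.52556899]
top [[467.29869902   0.         278.75190279]
 [  0.         467.29869902 207.48086385]
 [  0.           0.           1.        ]] [0.28982341 0.00207933 1.83119235] [-2.1052269   2.15478737 -0.17750523]
```

View pics/scene0.png

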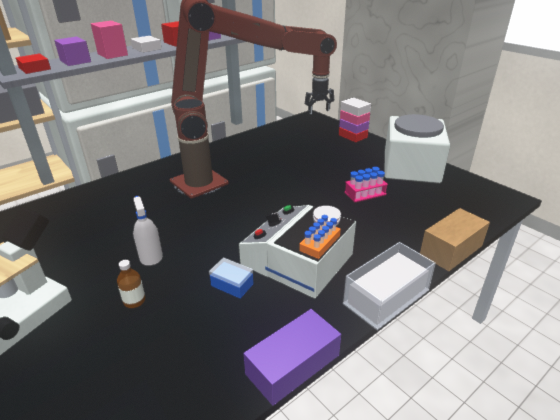

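View pics/top0.png

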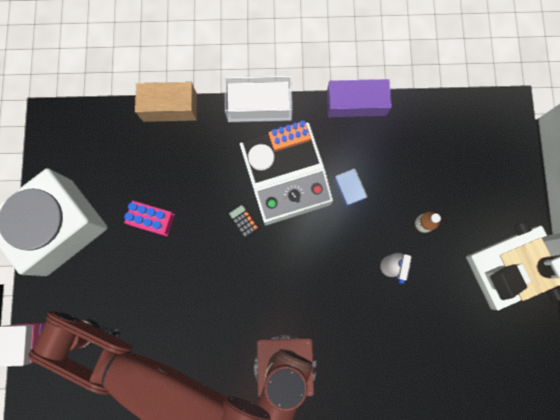

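The scene view shows the mixer with its panel facing the robot. In the top view the green button is near (271,203), the dial near (294,196) and the red button near (317,189). I'll refine these by colour.

```bash
cat > h.py <<'E'
import numpy as np,cv2
from scipy.spatial.transform import Rotation as R
def ray(c,u,v):
    d=R.from_rotvec(c['attitude']).as_matrix()@np.linalg.inv(c['intrinsics'])@[u,v,1.]
    return c['xyz'],d
def atz(c,u,v,z):
    p,d=ray(c,u,v);return p+d*(z-p[2])/d[2]
def tri(obs):
    A=np.zeros((3,3));b=np.zeros(3)
    for c,u,v in obs:
        p,d=ray(c,u,v);d=d/np.linalg.norm(d);M=np.eye(3)-np.outer(d,d);A+=M;b+=M@p
    return np.linalg.solve(A,b)
def blob(im,col,box):
    x0,y0,x1,y1=box;a=im[y0:y1,x0:x1].astype(float)
    g={'g':a[...,1]-np.maximum(a[...,0],a[...,2]),'r':a[...,0]-np.maximum(a[...,1],a[...,2])}[col]
    w=np.where(g>40,g.clip(0,90),0);ys,xs=np.mgrid[y0:y1,x0:x1]
    return (xs*w).sum()/w.sum(),(ys*w).sum()/w.sum(),(w>0).sum()
E
python3 - <<'E'
from h import *
t=np.load('top.npz');s=np.load('scene.npz')
P={}
for k,bt,bs in (('g',(260,193,283,214),(278,202,298,216)),('r',(308,180,327,198),(250,226,270,240))):
    a=blob(t['color'],k,bt);b=blob(s['color'],k,bs)
    P[k]=tri([(t,*a[:2]),(s,*b[:2])]);print(k,a,b,P[k],atz(t,*a[:2],.135))
d=P['g']-P['r'];print(np.linalg.norm(d),np.arctan2(-d[0],d[1]),(P['g']+P['r'])/2)
# panel grid
a=cv2.resize(t['color'][165:230,245:340],None,fx=7,fy=7,interpolation=cv2.INTER_CUBIC)
cv2.imwrite('pics/crop.png',a[:,:,::-1])
E
```

```text
g (np.float64(271.46316787859627), np.float64(203.14132153019287), np.int64(46)) (np.float64(287.12100313479624), np.float64(207.14169278996866), np.int64(26)) [0.59776211 0.03311176 0.14485675] [0.59929326 0.03293349 0.135     ]
r (np.float64(317.03922554689467), np.float64(188.96655770681417), np.int64(48)) (np.float64(258.3473305338932), np.float64(231.4754049190162), np.int64(40)) [ 0.6469596  -0.13618698  0.14351082] [ 0.64864909 -0.13704836  0.135     ]
0.17630731186934623 0.2828068744737621 [ 0.62236085 -0.05153761  0.14418378]
```

View pics/crop.png

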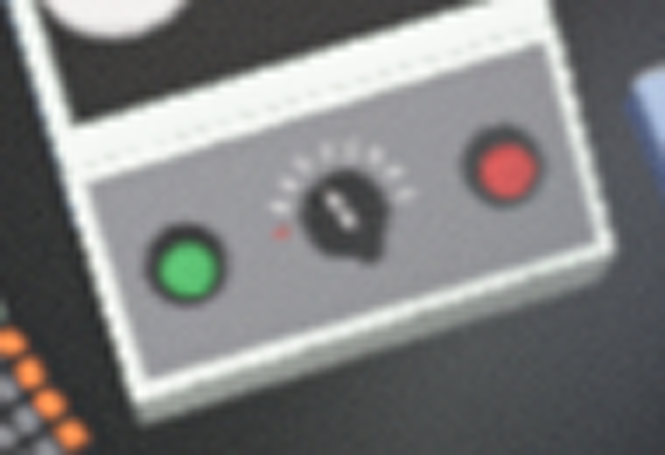

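The crop shows the white line pointing up and left, about 70° past the red tick, so the dial is at roughly 3 clicks. The button spacing measures 176.3 mm against the true 176. The mixer's yaw is about 0.283 rad, and dial_grip is near (0.619, -0.053, 0.153). The tool can't tilt, so I'll grip vertically. First I'll travel over the dial.

```bash
python3 -m inch '[[[0,0,-20,0],[-33.9,-27.9,0,0],[-33.9,-27.9,0,0],[-33.9,-27.9,0,0],[-33.9,-27.9,0,0],[-33.9,-27.9,0,0],[-33.9,-27.9,0,0],[-33.9,-27.9,0,0],[-33.9,-27.9,0,0],[-33.9,-27.9,0,0],[-33.9,-27.9,0,0],[-33.9,-27.9,0,0],[-33.9,-27.9,0,0],[-33.9,-27.9,0,0],[-33.9,-27.9,0,0],[-33.9,-27.9,0,0],[-33.9,-27.9,0,0],[-33.9,-27.9,0,0],[-33.9,-27.9,0,0],[0,0,0,0]]]' 0.6
python3 -m inch '[[[0,0,0,0.145],[0,0,0,0.145],[0,0,0,0.145],[0,0,0,0.145],[0,0,0,0.145],[0,0,0,0.145],[0,0,0,0.145],[0,0,0,0.145],[0,0,0,0.145],[0,0,0,0.145],[0,0,0,0.145],[0,0,0,0.145],[0,0,0,0.145],[0,0,0,0.145],[0,0,0,0.12],[0,0,0,0],[0,0,0,0]]]'
cat >> h.py <<'E'
def go(p,s):
    M=R.from_rotvec(s['tcp_rot']).as_matrix()
    return np.round(M.T@(np.array(p)-s['position'])*1000,1),'y yaw',round(np.degrees(np.arctan2(M[1,1],M[0,1])),1)
E
python3 - <<'E'
from bench import r
from h import *
s=r.state();print(go((.6194,-.0521,.147),s),s['opening'],s['joint_positions'])
c=r.capture('wrist');T=c['tool_from_camera'];print(T)
im=c['color'].copy()
M=np.eye(4);M[:3,:3]=R.from_rotvec(s['tcp_rot']).as_matrix();M[:3,3]=s['position']
W=M@T
c2=dict(intrinsics=c['intrinsics'],xyz=W[:3,3],attitude=R.from_matrix(W[:3,:3]).as_rotvec())
yaw=.283;X=np.array([np.cos(yaw),np.sin(yaw),0]);Y=np.array([-np.sin(yaw),np.cos(yaw),0]);Z=np.array([0,0,1.])
a=np.radians(25);n=-np.sin(a)*X+np.cos(a)*Z
f=np.array([.630,-.049,.1275])
for p in (f+.038*n,f+.0184*n+.088*Y,f+.0184*n-.088*Y):
    q=np.linalg.inv(W)@np.r_[p,1];u=c['intrinsics']@(q[:3]/q[2]);print(u)
    cv2.drawMarker(im,(int(u[0]),int(u[1])),(255,0,255),0,12,1)
cv2.imwrite('pics/w1.png',im[:,:,::-1])
E
```

```text
t: 2.1
position: [0.6217, -0.0559, 0.2498]
tcp_rot: [-0.447, -3.109, 0.003]
ft_force: [-0.7, 0.1, -0.1]
opening: 0.0341
gripper_force: 0.0
t: 3.8
position: [0.6199, -0.0506, 0.251]
tcp_rot: [-2.943, -1.098, 0.001]
ft_force: [-0.2, 0.7, 0.5]
opening: 0.0343
gripper_force: 0.0
(array([ -1.4,   0.9, 104. ]), 'y yaw', np.float64(-49.1)) 0.034259577763050574 [-2.08167695e-01  2.01813233e-01  1.51110503e+00  8.30410510e-05
  1.42940659e+00  6.48164633e-01]
[[-4.33961863e-04 -9.44534531e-01 -3.28411831e-01  8.47503436e-02]
 [ 9.99999308e-01 -7.69116361e-04  8.90635997e-04 -5.41191532e-04]
 [-1.09382337e-03 -3.28411217e-01  9.44534211e-01 -1.43224885e-01]
 [ 0.00000000e+00  0.00000000e+00  0.00000000e+00  1.00000000e+00]]
[278.06509311 223.40673473   1.        ]
[169.20684321 155.46516528   1.        ]
[386.450291   250.36551523   1.        ]
```

View pics/w1.png

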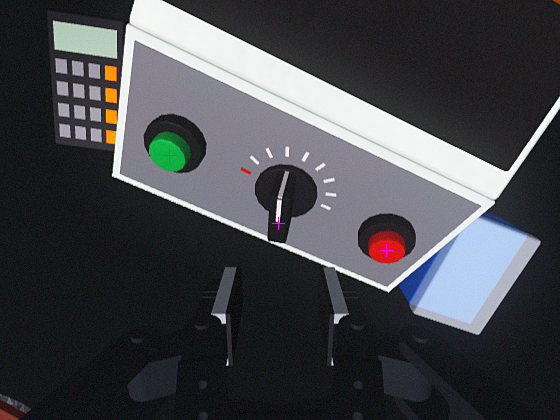

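The wrist view confirms the geometry. My predicted marks land on the green button (169,155), the red button (386,250) and the bar's top (278,223), and the bar lies along the finger plane. Next I descend and close.

```bash
python3 -m inch '[[[-1.4,0.9,25,0],[0,0,25,0],[0,0,20,0],[0,0,14,0],[0,0,10,0],[0,0,5,0],[0,0,3,0],[0,0,0,0],[0,0,0,0]]]'
python3 -m inch '[[[0,0,0,0],[0,0,0,0],[0,0,0,0],[0,0,0,0],[0,0,0,0]]]' 1
python3 - <<'E'
from bench import r
from h import *
print(go((.6194,-.0521,.147),r.state()))
E
```

```text
t: 4.75
position: [0.6204, -0.0528, 0.1502]
tcp_rot: [2.944, 1.093, 0.002]
ft_force: [-0.3, 0.3, 0.8]
opening: 0.0343
gripper_force: 0.0
t: 5.25
position: [0.6189, -0.0516, 0.1504]
tcp_rot: [-2.943, -1.093, 0.002]
ft_force: [-7.6, 3.8, 7.3]
opening: 0.0134
gripper_force: 57.9
(array([0.1, 0.7, 3.4]), 'y yaw', np.float64(-49.3))
```

```bash
python3 -m inch '[[[0,0,0,-0.08],[0,0,0,-0.08],[0,0,0,-0.08],[0,0,0,-0.08],[0,0,0,-0.08],[0,0,0,0]]]'
python3 - <<'E'
from bench import r
from h import *
print(go((.6194,-.0521,.15),r.state()),r.state()['moment'])
E
```

```text
t: 5.85
position: [0.6189, -0.0524, 0.1508]
tcp_rot: [-2.667, -1.659, 0.002]
ft_force: [-9.9, 3.1, 8.2]
opening: 0.0131
gripper_force: 82.0
(array([0.5, 0.3, 0.8]), 'y yaw', np.float64(-26.2)) [-0.2828914   0.97052908 -0.24625372]
```

```bash
python3 -m inch '[[[0,0,0,-0.08],[0,0,0,-0.08],[0,0,0,-0.08],[0,0,0,-0.08],[0,0,0,-0.08],[0,0,0,-0.08],[0,0,0,-0.08],[0,0,0,-0.08],[0,0,0,0]]]'
python3 -m inch '[[[0,0,0,-0.06],[0,0,0,-0.06],[0,0,0,-0.06],[0,0,0,0],[0,0,0,0]]]'
python3 - <<'E'
from bench import r
from h import *
s=r.state();print(go((.6194,-.0521,.15),s),s['moment'])
c=r.capture('wrist');cv2.imwrite('pics/w2.png',c['color'][:,:,::-1])
E
```

```text
t: 6.75
position: [0.6194, -0.0539, 0.1535]
tcp_rot: [2.009, 2.414, -0.003]
ft_force: [-15.3, -1.7, 19.6]
opening: 0.0129
gripper_force: 78.4
t: 7.25
position: [0.6189, -0.0521, 0.1536]
tcp_rot: [-1.787, -2.582, 0.0]
ft_force: [-16.2, 4.2, 22.7]
opening: 0.0133
gripper_force: 80.7
(array([-0.2,  0.5,  3.6]), 'y yaw', np.float64(20.6)) [ 0.74329923  2.45295064 -0.23270151]
```

View pics/w2.png

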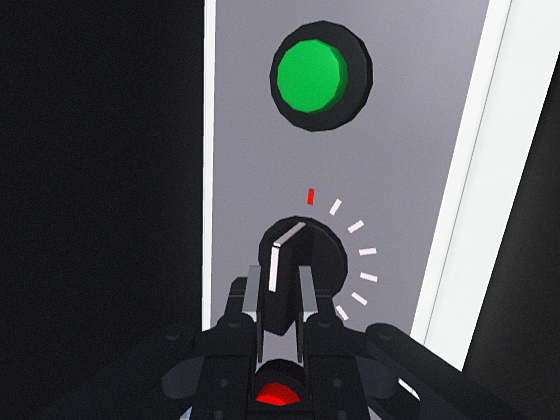

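The bar now points along the red tick (311,196). I'll push slightly further to seat it on the stop, then release and check.

```bash
python3 -m inch '[[[0,0,0,-0.05],[0,0,0,-0.05],[0,0,0,0],[0,0,0,0]]]'
python3 -c "
from bench import r
from h import *
s=r.state();print(go((.6194,-.0521,.15),s),s['moment'])"
python3 -m inch '[[[0,0,0,0],[0,0,0,0],[0,0,0,0],[0,0,-20,0],[0,0,-30,0],[0,0,0,0.1],[0,0,0,0.08],[0,0,0,0]]]' 0.6
python3 - <<'E'
from bench import r
from h import *
s=r.state();print(go((.6194,-.0521,.15),s),s['moment'])
c=r.capture('wrist');cv2.imwrite('pics/w3.png',c['color'][:,:,::-1])
E
```

```text
t: 7.7
position: [0.619, -0.0524, 0.1536]
tcp_rot: [-1.66, -2.666, -0.0]
ft_force: [-17.8, 2.7, 23.1]
opening: 0.0133
gripper_force: 96.6
(array([0.1, 0.5, 3.6]), 'y yaw', np.float64(26.2)) [ 0.63783644  2.49127817 -1.63259649]
t: 8.5
position: [0.62, -0.0527, 0.1991]
tcp_rot: [1.89, 2.509, 0.0]
ft_force: [-0.0, 0.4, -0.2]
opening: 0.0341
gripper_force: 0.0
(array([ 0.7, -0.4, 49.1]), 'y yaw', np.float64(16.0)) [ 0.05133548  0.03616258 -0.03130378]
```

View pics/w3.png

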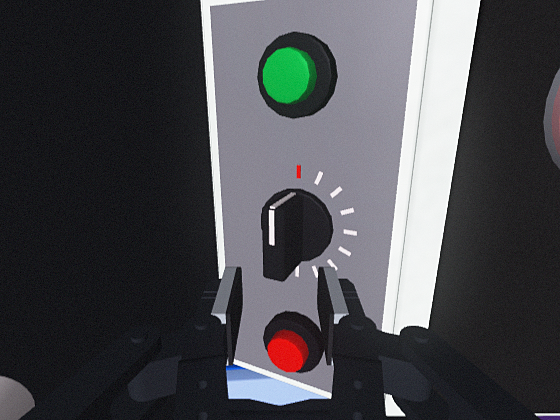

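Moment rose to 1.6 N m, so it was on the stop. After release the bar still points at the red tick (299,172), so the dial is at 0. Now I'll regrip and turn clockwise 65° in tool yaw, which is three clicks.

```bash
python3 -m inch '[[[0.7,-0.4,20,0],[0,0,15,0],[0,0,8,0],[0,0,4,0],[0,0,0,0],[0,0,0,0]]]'
python3 -m inch '[[[0,0,0,0],[0,0,0,0],[0,0,0,0],[0,0,0,0]]]' 1
python3 -m inch '[[[0,0,0,0.08],[0,0,0,0.08],[0,0,0,0.08],[0,0,0,0.08],[0,0,0,0.08],[0,0,0,0.08],[0,0,0,0.08],[0,0,0,0.08],[0,0,0,0.08],[0,0,0,0.08],[0,0,0,0.08],[0,0,0,0.08],[0,0,0,0.08],[0,0,0,0.08],[0,0,0,0.02],[0,0,0,0],[0,0,0,0],[0,0,0,0]]]'
python3 -c "
from bench import r
from h import *
s=r.state();print(go((.6194,-.0521,.15),s),s['moment'])"
```

```text
t: 9.15
position: [0.6197, -0.0522, 0.1528]
tcp_rot: [1.889, 2.509, 0.0]
ft_force: [0.5, 0.1, -0.1]
opening: 0.0345
gripper_force: 0.0
t: 9.55
position: [0.6186, -0.0526, 0.1535]
tcp_rot: [-1.889, -2.509, 0.002]
ft_force: [-6.1, -1.0, 4.8]
opening: 0.0145
gripper_force: 54.4
t: 11.35
position: [0.6168, -0.0529, 0.1547]
tcp_rot: [-2.945, -1.093, 0.008]
ft_force: [-17.7, -1.4, 16.1]
opening: 0.0119
gripper_force: 59.6
(array([2.5, 1.1, 4.7]), 'y yaw', np.float64(-49.3)) [-0.11014632  2.57031351 -0.04270873]
```

Release, rise, and look.

```bash
python3 -m inch '[[[0,0,0,0],[0,0,0,0],[0,0,0,0],[0,0,-30,0],[0,0,-40,0],[0,0,-30,0],[0,0,0,0],[0,0,0,0]]]' 0.6
python3 - <<'E'
from bench import r
from h import *
s=r.state();print(go((.6194,-.0521,.15),s))
c=r.capture('wrist');cv2.imwrite('pics/w4.png',cv2.resize(c['color'][100:300,150:430,::-1],None,fx=2,fy=2))
E
```

```text
t: 12.15
position: [0.6199, -0.0522, 0.2533]
tcp_rot: [2.944, 1.093, 0.003]
ft_force: [0.0, -0.1, -1.1]
opening: 0.034
gripper_force: 0.0
(array([ -0.5,  -0.6, 103.3]), 'y yaw', np.float64(-49.3))
```

View pics/w4.png

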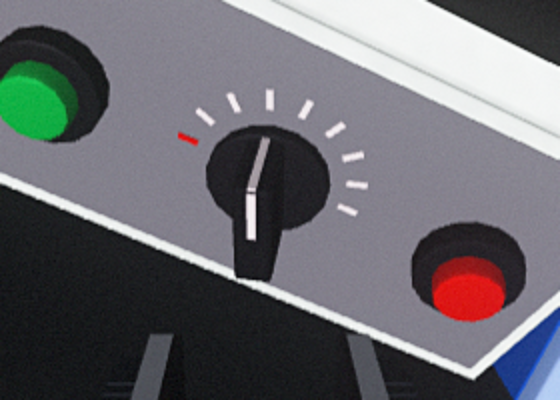

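The pointer end's line aims at the fourth tick (270,100), with red as the first at (187,138), so the dial is three clicks from the stop. Next I shut the fingers, align with the panel and go above the green button.

```bash
python3 -m inch '[[[0,0,0,0.143],[0,0,0,0.143],[0,0,0,0.143],[0,0,0,0],[0,0,0,0],[0,0,0,0]]]' 1
python3 - <<'E'
from bench import r
from h import *
s=r.state()
yaw=.283;X=np.array([np.cos(yaw),np.sin(yaw),0]);Y=np.array([-np.sin(yaw),np.cos(yaw),0]);Z=np.array([0,0,1.])
a=np.radians(25);n=-np.sin(a)*X+np.cos(a)*Z
B=np.array([.6224,-.0515,.1442])+.088*Y
P=B-.007*X+.002*Z+.010*n
print(B,P,go(P,s),s['opening'])
E
```

```text
t: 12.8
position: [0.6189, -0.0521, 0.2514]
tcp_rot: [-3.109, -0.446, 0.002]
ft_force: [-0.3, -0.2, -0.2]
opening: -0.0
gripper_force: 0.0
[0.59782709 0.03299954 0.1442    ] [0.58704747 0.02986477 0.15526308] (array([ -7.5, -87.5,  96.2]), 'y yaw', np.float64(-73.7)) -1.1748201245238884e-05
```

```bash
python3 -m inch '[[[-3.7,-30,0,0],[-3.8,-30,0,0],[0,-27.5,0,0],[0,0,30,0],[0,0,30,0],[0,0,20,0],[0,0,12,0],[0,0,4.2,0],[0,0,0,0],[0,0,0,0]]]'
python3 - <<'E'
from bench import r
from h import *
print(go((.5870,.0299,.1553),r.state()))
c=r.capture('wrist');cv2.imwrite('pics/w5.png',c['color'][:,:,::-1])
E
```

```text
t: 13.8
position: [0.5886, 0.0297, 0.1574]
tcp_rot: [3.11, 0.441, 0.003]
ft_force: [0.1, 0.6, -0.2]
opening: -0.0002
gripper_force: 0.0
(array([-1.5, -0.7,  2.1]), 'y yaw', np.float64(-73.8))
```

View pics/w5.png

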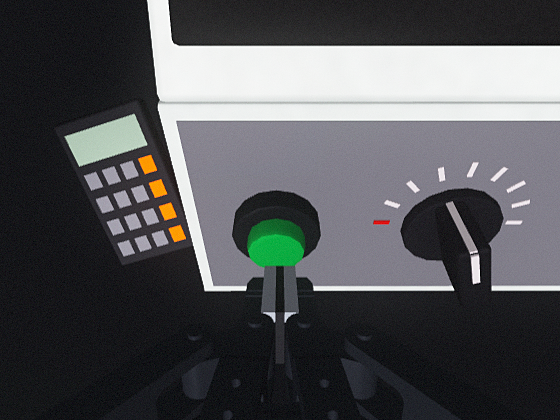

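The shut fingertips (279,268) are centred on the green button (275,243) just above it. The dial still shows click 3. I'll press along the panel normal.

```bash
python3 -m inch '[[[1.7,0,3.6,0],[1.7,0,3.6,0],[1.7,0,3.6,0],[0,0,0,0],[0,0,0,0]]]'
python3 -m inch '[[[1.3,0,2.7,0],[0,0,0,0],[0,0,0,0]]]'
python3 -m inch '[[[1.3,0,2.7,0],[0,0,0,0],[0,0,0,0]]]'
```

```text
t: 14.35
position: [0.5929, 0.0312, 0.1457]
tcp_rot: [3.11, 0.441, 0.001]
ft_force: [-0.1, -0.9, 2.7]
opening: -0.0001
gripper_force: 1.4
t: 14.65
position: [0.5942, 0.0316, 0.143]
tcp_rot: [3.11, 0.441, 0.001]
ft_force: [-0.5, -0.9, 4.7]
opening: -0.0001
gripper_force: 2.3
t: 14.95
position: [0.5947, 0.0316, 0.1421]
tcp_rot: [3.11, 0.441, -0.002]
ft_force: [-9.4, -1.0, 17.0]
opening: 0.0001
gripper_force: 9.8
```

Force climbed to 4.7 N (about 5.6 mm of travel), then jumped to 17 N along the panel normal, so the button bottomed. Now I retract.

```bash
python3 -m inch '[[[-4.2,0,-9,0],[-4.2,0,-9,0],[-4.2,0,-20,0],[0,0,-40,0],[0,0,-40,0],[0,0,0,0],[0,0,0,0],[0,0,0,0]]]'
python3 - <<'E'
from bench import r
from h import *
c=r.capture('wrist');cv2.imwrite('pics/w6.png',c['color'][:,:,::-1])
E
```

```text
t: 15.75
position: [0.582, 0.0285, 0.2561]
tcp_rot: [-3.11, -0.441, 0.004]
ft_force: [-0.2, -0.5, -0.5]
opening: -0.0002
gripper_force: 0.0
```

View pics/w6.png

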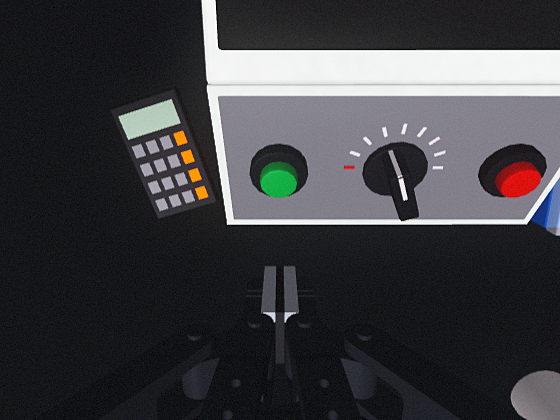

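The green button (278,178) is back up, the dial's line aims at the fourth tick (385,131), the red button is up and the gripper is clear.

```bash
python3 -c "
from bench import r
print(r.hand_in())"
```

```text
the job is handed in; nothing more can be done
None
```

I turned the dial back to its end stop, then three clicks clockwise, and pressed the green button fully down and let it come up; the red button was not pressed, nothing around was seen to move, and the job is handed in (no verdict was returned).

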